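# Set and clamp the microtome blade-angle dial

## Task

On the blade-holder base of the microtome, push the round dial around by its upright post until the index mark on the dial lines up with the one long line of the scale around it. Then push the clamp lever round, away from the dial, all the way to its stop. Use only the outside of the fingers, without taking anything between them, and leave the cassette, the jar and the brush where they are.

Things in the scene. Friction and masses are not known exactly. Their poses are not given: they have to be found in the camera images.
- base: Grey and aluminium plinth, bolted down, flat top 50 mm above the table; its place and yaw vary. Origin on the table; own x points away from the robot at yaw 0. It spans own x -100 to 140 and own y -175 to 145 mm. The dial's axis is at own (0, 55) mm, the lever's pivot at own (0, -85) mm. A steel bar along its far edge (own x 90 to 135 mm) stands up to 80 mm above the table.
- scale: Fixed aluminium scale disc under the dial, radius 85 mm, top 56 mm above the table; origin on the dial's axis, at the plinth's top. It cannot turn, but is set at a different angle each time. 24 black lines, every 15 degrees, surround the dial: 23 thin ones 8 mm long and one long one, the target, along its own +x.
- dial (a joint): Angle of the dial, rad, growing anticlockwise seen from above; the dial turns freely both ways for several turns from any start, needs about 3 N at its post and stays where it is left. At 0 the index mark points along the base's own +x. The dial is a black knurled disc of 120 mm diameter on a vertical axis, its top 62 mm above the table.
- dial_centre (a point): Point on the dial's axis at its top face, 62 mm above the table.
- dial_post (a point): Middle of the top end, 88 mm above the table, of the dial's upright steel post, 14 mm in diameter, 26 mm tall, standing on the dial 42 mm from its axis, on the same radius as the index mark.
- index_mark (a point): Outer end, at the dial's rim 60 mm from its axis, of the index mark: a white line 3 mm wide running out along the radius through the post.
- target_line (a point): Inner end, 63 mm from the dial's axis, 56 mm above the table, of the target scale line: the only long line, 3 mm wide, running outward across the scale from 63 to 84 mm from the axis. Its x axis points outward along the line.
- lever (a joint): Angle of the clamp lever, rad: 0 is fully open (lever pointing along the base's own -x, towards the robot), 1.4 is fully home against its stop pin (pointing nearly along the base's own -y); grows anticlockwise seen from above. Its own axes (those of lever_pivot and lever_knob): the arm runs from the pivot along -x. It needs about 2 N at its knob and stays where it is left.
- lever_pivot (a point): Top of the lever's steel pivot boss (32 mm in diameter), on its vertical axis, 74 mm above the table.
- lever_knob (a point): Middle of the top end, 95 mm above the table, of the lever's upright black knob, 18 mm in diameter, from 59 to 95 mm above the table, 72 mm from the pivot. A flat black arm, 12 mm wide, 61 to 70 mm above the table, joins it to the boss.
- cassette: Bystander: grey tissue cassette with a pale block, 40 x 28 x 15 mm, lying loose on the plinth's top beyond the lever; origin under its centre.
- jar: Bystander: capped amber jar, 52 mm in diameter, about 70 mm tall, standing on the table left of the plinth; origin under its centre.
- brush: Bystander: brush 150 mm long lying on the table right of the plinth; origin near its middle, on the table.

How it is judged:
On the way, in this order (a step that is already met when the one before it is completed fails the run):
1. the dial's index mark stands still in line with the long scale line, the lever not yet home (y of index_mark in the frame of target_line between -0.003 and 0.003 m and horizontal distance between index_mark and target_line below 0.015 m and velocity of joint dial between -0.05 and 0.05 rad/s and value of joint lever below 0.6 rad), for 0.3 s.
2. the lever is pushed home to its stop with the dial still set (y of index_mark in the frame of target_line between -0.003 and 0.003 m and horizontal distance between index_mark and target_line below 0.015 m and value of joint lever above 1.3 rad), for 0.2 s.
At the end, for the whole second after the job is handed in: The index mark is within 3 mm sideways of the long scale line, the dial is at rest, and the lever is within 0.1 rad of its stop (joint above 1.3) (all of step 2 and velocity of joint dial between -0.05 and 0.05 rad/s); the robot touches nothing.
It fails at once if the dial's post is straddled by the fingers as for a pinch: the grasp point between the fingers is on the post (horizontal distance between the grasp point and dial_post below 0.008 m and z of the grasp point in the frame of dial_post below 0.012 m).
It fails at once if the lever's arm or knob is straddled by the fingers as for a pinch: the grasp point between the fingers is on it (y of the grasp point in the frame of lever_pivot between -0.007 and 0.007 m and x of the grasp point in the frame of lever_pivot between -0.085 and -0.016 m and z of the grasp point in the frame of lever_pivot below 0.03 m).
It fails at once if the cassette is moved more than 10 mm (distance of cassette from where it was at the start of the episode above 0.01 m).
It fails at once if the jar is moved more than 10 mm (distance of jar from where it was at the start of the episode above 0.01 m).
It fails at once if the brush is moved more than 10 mm (distance of brush from where it was at the start of the episode above 0.01 m).
It also fails if it takes over 64 s, if anything falls off the work surface, if the arm or the gripper's body presses on something with over 40 N, if the wrist force passes 120 N, or if a joint passes its speed limit or range.

## Robot

A 6-joint arm with a two-finger parallel gripper is mounted at the origin on the work surface. World frame = base frame: x ahead of the robot, y to its left, z up, the work surface at z = 0. Lengths are in m, angles in rad, forces in N, time in s.
With the tool pointing down it reaches from about 0.275 to 0.85 m from the base axis. Payload 19 kg.
Tool frame: the origin (TCP) lies at the very end of the fingers, on their centre line; the grasp point (between the pads) lies 19 mm behind it (robot.hold_point_z is the distance from the TCP to the grasp point, in m); z points along the fingers, y is the direction in which the jaws open and shut (so a half turn about z gives the same grasp; the last joint's range is limited). The gripper opens to 85 mm and grips with 20 to 120 N. Pads are 22 mm wide; open, the fingers measure 114 mm over their backs; the gripper's body (76 mm by 85 mm) begins 54 mm behind the grasp point. The pads swing forward as they close: fully open they stand 13 mm farther back than shut.
Start: joints at [-1.38, 0.15, 1.437, -0, 1.554, -0.134], TCP at [0.183, -0.545, 0.231] pointing down, gripper open.
Joint ranges: [-2.8, 2.8], [-0.68, 2.1], [0.12, 2.68], [-1.39, 4.53], [0.16, 2.79], [-2.81, 2.81]. Speed limits (rad/s): [1.89, 1.89, 2.22, 3.01, 3.01, 3.01].

## Interface

Orientations are given as [roll, pitch, yaw] about the fixed x, y, z axes, in that order (R = Rz(yaw) Ry(pitch) Rx(roll)).
In Python, from station import robot gives the robot as it stands.
- The arm moves only by the tool arm_command, never from a script. Its arguments are lists of equal length, an entry for each row: "dp": the shift along the tool's x, y, z each as a share of 0.04 m, from -1 to 1, a list of three; "rot": the turn, a rotation vector about the tool's x, y, z each as a share of 5 degrees, from -1 to 1, a list of three; "hand": the finger opening in mm, from 0 to 85.4. In form: {"dp": [[x, y, z], ...], "rot": [[wx, wy, wz], ...], "hand": [hand, ...]}. A call has exactly 8 rows; each row shifts and turns the pose as measured when the row begins, along the tool's axes as they then stand; what a row does not reach is not made up. A row lasts 1/8 s, in which the tool goes at most 62.5 mm and 10.7 degrees, less where a joint would pass 70% of its speed; a pose out of reach is approached as far as the arm can. A call with a number of a shift or a turn outside -1 to 1 is refused whole. A call with a gripper value outside its range is refused whole. The fingers move at their own pace and stop on an object; "squeeze" is the grip in N (left out, the last holds). Time passes only in rows, so rows that do not move let the fingers close, or fill a call up. It gives the time, the measured TCP pose, the force and the opening at its end, in the units of the state.
- robot.get_state(): the state, without advancing time (a new reading comes with each control period).
- robot.grab_frame(name): name is "scene" or "top" or "wrist"; returns a dict with "pixels" (400x640x3 uint8, red, green, blue), "z_map" (400x640 float32, m along the optical axis (not along the pixel's ray), 0 where there is no reading), "camera_matrix" (3x3 intrinsics, pixels), "dist_coeffs" ([k1, k2, p1, p2, k3] as OpenCV has them; the pictures are not rectified), "R" (3x3) and "t" (3): a world point X has camera coordinates R X + t; the wrist camera has in their place "hand_eye" (4x4, takes a point from camera to tool coordinates, whose origin is the TCP and whose axes are the flange's). Camera axes: x right, y down, z forward; pixel columns grow to the right and rows downward; lengths in m; the calibration is good to about 2 mm. A picture is of the moment at which its call begins: read the wrist's pose just before it.
- robot.close_job(): hands the job in, once; it reports no verdict.
Trained networks look in a picture, given as the dict that the camera call returned (one of the last four; its "shot" number tells which), for a name from the list of things; names that differ only in an ending like _2 or _b are one class to them, and where a whole thing is asked for, a point or a joint stands for the part that bears it (a point fixed in the world has none). Each returns a list of dicts, best first, with "p" (0 to 1); they miss things now and then, are a little off and sometimes report something else, mostly with a low value. They report only what shows in the picture. A call takes as long as a camera call.
- robot.look_for(query, picture): "position" ([row, column] in pixels, amid what is visible of it).
- robot.tip_of(query, picture): "position" ([row, column] in pixels: a listed point, or the origin of a listed thing).
The state is a dict: "t": time; "joint_positions": joint angles; "qvel": joint speeds; "joint_torque": joint torques, N m; "position": TCP position; "tool_rot": TCP orientation; "contact_force": force on the tool from outside, world axes, zero at the start; "ft_torque": the same for the moment, N m; "gripper_width": finger opening in m.
Only numpy, scipy, OpenCV 4.12 (cv2) and the standard library are available. Lean on these libraries where they do the work, as an engineer would, in place of code of your own. Each camera call takes 0.05 s, during which the arm holds its last target. There are 200 camera calls.

## Working session

There is one attempt and no reset: what is moved stays moved. The work goes in short steps, Python scripts to look and compute and a tool call to move; the robot and the scene stay as the last step left them, time stands still between calls to the robot, and variables do not carry over. Pictures are saved under pics/ and viewed, about 8 in all and at most 12, crops included, and the job is handed in when it is done.

Besides the shell and the picture viewer there is one more tool, called after "Request:" as name(argument=value, ...) on one line, values as JSON. arm_command: Moves the arm, as the interface text tells. Shift numbers are shares of 0.04 m and turn numbers shares of 5 degrees, none past 1 either way. Its arguments: {"type":"object","properties":{"dp":{"type":"array"},"rot":{"type":"array"},"hand":{"type":"array"},"squeeze":{"type":"number"}},"required":["dp","rot","hand"]}

```bash
mkdir -p pics; cat > h.py <<'E'
import numpy as np, cv2
from station import robot
from scipy.spatial.transform import Rotation as Ro
def ext(f,st):
    if 'hand_eye' in f:
        T=np.eye(4);T[:3,:3]=Ro.from_euler('xyz',st['tool_rot']).as_matrix();T[:3,3]=st['position']
        C=T@np.array(f['hand_eye']); R=C[:3,:3].T; return R,-R@C[:3,3]
    return np.array(f['R']),np.array(f['t']).ravel()
def ray(f,st,rc):
    R,t=ext(f,st);u=cv2.undistortPoints(np.array([[[rc[1],rc[0]]]],float),np.array(f['camera_matrix']),np.array(f['dist_coeffs'])).ravel()
    return -R.T@t, R.T@np.array([u[0],u[1],1.])
def atz(f,st,rc,z):
    c,d=ray(f,st,rc); return c+d*(z-c[2])/d[2]
def proj(f,st,X):
    R,t=ext(f,st);p,_=cv2.projectPoints(np.array(X,float).reshape(-1,1,3),cv2.Rodrigues(R)[0],t,np.array(f['camera_matrix']),np.array(f['dist_coeffs']))
    return p.reshape(-1,2)
Z=dict(dial_centre=.062,dial_post=.088,index_mark=.062,target_line=.056,lever_pivot=.074,lever_knob=.095,cassette=.05,jar=0,brush=0,base=0)
def shot(n):
    st=robot.get_state();f=robot.grab_frame(n);return f,st
def report(f,st,names):
    for q in names:
        for r in robot.tip_of(q,f)[:2]:
            print(q,round(r['p'],2),np.round(r['position'],1),np.round(atz(f,st,r['position'],Z[q]),4))
def save(f,name): cv2.imwrite('pics/'+name,np.ascontiguousarray(f['pixels'][:,:,::-1]))
E
python3 - <<'E'
from h import *
for n in ['top','scene']:
    f,st=shot(n);print(n);report(f,st,Z);save(f,n+'0.png')
print(st)
a=cv2.imread('pics/top0.png');b=cv2.imread('pics/scene0.png')
E
```

```text
top
dial_centre 0.79 [216.  277.1] [0.5752 0.0817 0.062 ]
dial_post 0.95 [229.3 287.9] [0.5425 0.0646 0.088 ]
dial_post 0.2 [229.2 200.7] [0.5723 0.22   0.088 ]
index_mark 0.91 [237.6 299.5] [0.527  0.0474 0.062 ]
target_line 0.89 [195.5 244.2] [0.6277 0.1377 0.056 ]
lever_pivot 0.95 [191.3 343.4] [ 0.5959 -0.0496  0.074 ]
lever_knob 0.97 [226.8 365.6] [ 0.5195 -0.0735  0.095 ]
cassette 0.82 [172.8 323.5] [ 0.6451 -0.0211  0.05  ]
jar 0.7 [230.6 200.1] [0.5868 0.245  0.    ]
brush 0.65 [192.5 424.6] [ 0.5781 -0.2221  0.    ]
base 0.58 [212.8 304.8] [0.5829 0.0295 0.    ]
scene
dial_centre 0.72 [205.8 351.6] [0.5737 0.0813 0.062 ]
dial_post 0.76 [187.4 345.5] [0.5456 0.0646 0.088 ]
index_mark 0.7 [192.5 344.2] [0.5331 0.0611 0.062 ]
target_line 0.95 [226.3 375.1] [0.6221 0.1345 0.056 ]
lever_pivot 0.96 [205.4 286.5] [ 0.6034 -0.0537  0.074 ]
lever_knob 0.66 [175.6 285.6] [ 0.5313 -0.0694  0.095 ]
cassette 0.77 [227.3 297.8] [ 0.6405 -0.0237  0.05  ]
jar 0.58 [241.4 427.5] [0.5979 0.2502 0.    ]
brush 0.91 [216.8 219.4] [ 0.5852 -0.2217  0.    ]
base 0.62 [228.9 326.4] [0.5898 0.0289 0.    ]
base 0.39 [183.6 342.7] [0.4302 0.0477 0.    ]
{'t': 0.55, 'joint_positions': array([-1.38001129e+00,  1.50487287e-01,  1.43742912e+00,  5.15536106e-06,
        1.55382181e+00, -1.34017170e-01]), 'qvel': array([-0.00026983,  0.00035681,  0.00185168,  0.00088588, -0.00206818,
        0.00117593]), 'joint_torque': array([-1.24311722e-03, -7.12396002e+01, -5.70816171e+01, -1.15705093e-04,
        1.38161748e-03,  1.41726076e-05]), 'position': array([ 0.18345877, -0.54489536,  0.2312593 ]), 'tool_rot': array([-3.14144908e+00, -2.45584064e-05,  3.24802119e-01]), 'contact_force': array([ 0.50134293, -0.17814957,  0.64509644]), 'ft_torque': array([ 0.00228598, -0.06247607, -0.00532925]), 'gripper_width': 0.08550338689417088}
```

View pics/top0.png

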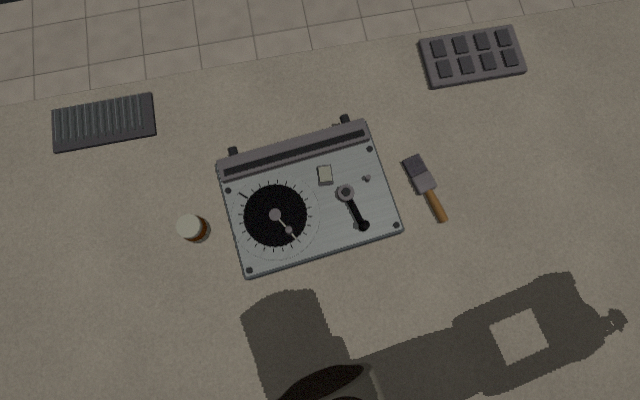

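The top view shows the plinth with the dial at pixel (277,216). The index mark points to the lower right (about 295,237), the long line is at the upper left (244,195), the lever knob is at (363,226), and the cassette is at (325,174). The networks agree with this. I'm moving in with the hand closed.

Request:
arm_command(dp=[[0.8,-0.73,0],[0.8,-0.73,0],[0.8,-0.73,0],[0.8,-0.73,0],[0.8,-0.73,0],[0.8,-0.73,0],[0.8,-0.73,0],[0.8,-0.73,0]], rot=[[0,0,0],[0,0,0],[0,0,0],[0,0,0],[0,0,0],[0,0,0],[0,0,0],[0,0,0]], hand=[0,0,0,0,0,0,0,0])

```text
t: 2.1
position: [0.3548, -0.2346, 0.2311]
tool_rot: [3.141, -0.001, 0.32]
contact_force: [0.4, -0.3, 0.6]
gripper_width: -0.0001
```

Request:
arm_command(dp=[[0.8,-0.73,0],[0.8,-0.73,0],[0.8,-0.73,0],[0.8,-0.73,0],[0.8,-0.73,0],[0.8,-0.73,0],[0.5,-0.4,0],[0,0,0]], rot=[[0,0,0],[0,0,0],[0,0,0],[0,0,0],[0,0,0],[0,0,0],[0,0,0],[0,0,0]], hand=[0,0,0,0,0,0,0,0])

```text
t: 3.1
position: [0.5002, 0.0251, 0.2322]
tool_rot: [3.139, -0.003, 0.323]
contact_force: [-0.4, -0.6, 0.8]
gripper_width: 0.0002
```

```bash
python3 - <<'E'
from h import *
f,st=shot('wrist');print(st['position'],st['tool_rot'],st['gripper_width'],st['contact_force']);report(f,st,Z);save(f,'w1.png')
E
```

```text
[0.50018676 0.02511977 0.23220881] [ 3.13862372 -0.00346792  0.3234258 ] 0.00016317300529707578 [-0.38830694 -0.64301738  0.78172721]
dial_centre 0.78 [ 87.1 288.5] [0.5786 0.0856 0.062 ]
dial_post 0.93 [131.6 295. ] [0.5418 0.0654 0.088 ]
index_mark 0.69 [147.2 303.3] [0.5261 0.0535 0.062 ]
target_line 0.64 [ 25.  254.4] [0.6221 0.1335 0.056 ]
lever_pivot 0.9 [112.8 426. ] [ 0.5989 -0.0514  0.074 ]
lever_knob 0.93 [192.2 421. ] [ 0.5259 -0.0717  0.095 ]
cassette 0.8 [ 63.6 406.3] [ 0.6384 -0.0202  0.05  ]
cassette 0.7 [101.3 337.9] [0.5819 0.0335 0.05  ]
jar 0.84 [ 33.3 162.2] [0.5889 0.2455 0.    ]
brush 0.55 [165.8 521.5] [ 0.5839 -0.2232  0.    ]
base 0.55 [ 98.7 337.8] [0.5858 0.0319 0.    ]
```

View pics/w1.png

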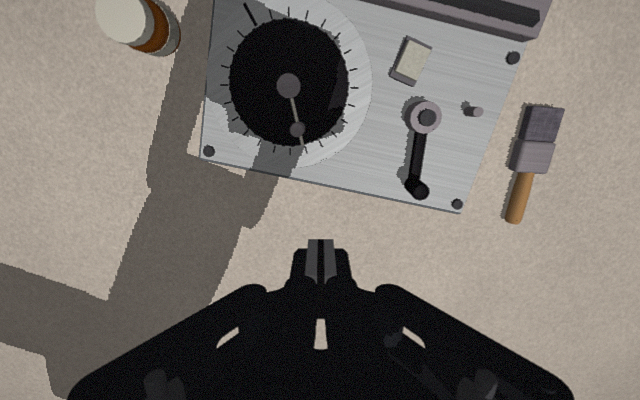

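The wrist view from close up shows the dial centre at (288,86), the post at (297,130), the long line at (250,15), and the lever pivot and knob at (425,115) and (417,188). The dial centre is near (0.577, 0.083), the mark is at about 208° and the target at about 48°. I'll push the dial anticlockwise, keeping the tool's x pointed inward, and start by moving down beside the post.

Request:
arm_command(dp=[[0,0,0],[0,0,0],[0.66,-0.58,0],[0.66,-0.58,0],[0,0,0.9],[0,0,0.9],[0,0,0.9],[0,0,0]], rot=[[0,0,-1],[0,0,-1],[0,0,0],[0,0,0],[0,0,0],[0,0,0],[0,0,0],[0,0,0]], hand=[0,0,0,0,0,0,0,0])

```text
t: 4.65
position: [0.5254, 0.0906, 0.1226]
tool_rot: [3.137, -0.005, 0.5]
contact_force: [-0.2, 0.0, 0.4]
gripper_width: 0.0004
```

```bash
cat >> h.py <<'E'
def where(st,c,phi_t=48):
    p=st['position'][:2]-c; y=st['tool_rot'][2]; x=np.array([np.cos(y),np.sin(y)]);t=np.array([np.sin(y),-np.cos(y)])
    print('t',st['t'],'z',st['position'][2],'yaw',np.degrees(y),'radial',-p@x,'tang',p@t,'F',np.round(st['contact_force'],1))
E
python3 - <<'E'
from h import *
c=np.array([.577,.083])
f,st=shot('top');where(st,c);report(f,st,['dial_centre','dial_post','index_mark','target_line'])
f,st=shot('wrist');report(f,st,['dial_centre','dial_post','index_mark','target_line']);save(f,'w2.png')
E
```

```text
t 4.65 z 0.12258561736208291 yaw 28.634524327298134 radial 0.04162393909284881 tang -0.031401612260116354 F [-0.2  0.   0.4]
dial_centre 0.93 [157.4 361.7] [0.5784 0.0856 0.062 ]
dial_centre 0.42 [223.3 364.1] [0.5359 0.0578 0.062 ]
dial_post 0.72 [224.7 364. ] [0.5424 0.0664 0.088 ]
index_mark 0.72 [232.8 361.6] [0.5282 0.0554 0.062 ]
target_line 0.66 [ 64.6 335.9] [0.6233 0.1317 0.056 ]
```

View pics/w2.png

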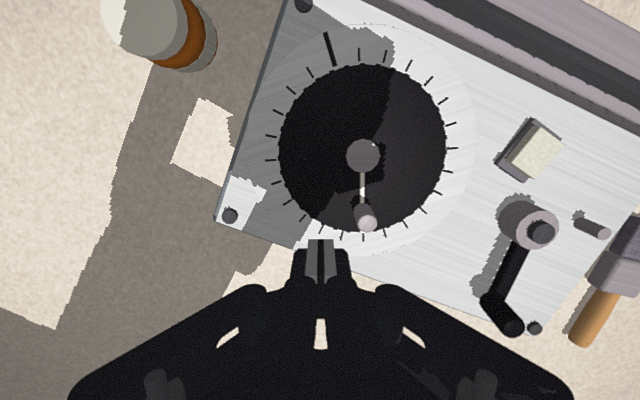

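The view shows the finger tips (320,245) left of the post (365,220), with a gap between them. The disc spans columns 278–446 and its top edge is at row 64. I'll refine the centre from these edges.

```bash
python3 - <<'E'
from h import *
from scipy.optimize import least_squares
f,st=shot('wrist')
a=np.linspace(0,2*np.pi,180)
def circ(c,r=.06,z=.062): return proj(f,st,np.c_[c[0]+r*np.cos(a),c[1]+r*np.sin(a),0*a+z])
def res(c):
    p=circ(c);return [p[:,0].min()-278,p[:,0].max()-446,p[:,1].min()-64]
s=least_squares(res,[.577,.083]);print(s.x,s.fun)
c=s.x
for n,rc,z in [('lineInner',(66,335),.056),('lineOuter',(33,325),.056),('post',(223,367),.088)]:
    w=atz(f,st,rc,z);d=w[:2]-c;print(n,w,np.hypot(*d),np.degrees(np.arctan2(d[1],d[0]))%360)
report(f,st,['lever_pivot','lever_knob','cassette'])
where(st,c)
E
```

```text
[0.57845347 0.08607447] [-1.08381649  1.08563855  0.15941   ]
lineInner [0.62134219 0.13182518 0.056     ] 0.06271020527000276 46.84932504901374
lineOuter [0.63532194 0.14715598 0.056     ] 0.08345641765502884 47.04566435994192
post [0.54406458 0.06571187 0.088     ] 0.03996537480650598 210.63094256334938
lever_pivot 0.92 [227.7 538.1] [ 0.5961 -0.0503  0.074 ]
lever_knob 0.83 [330.4 517.6] [ 0.5262 -0.0726  0.095 ]
cassette 0.57 [148.1 523. ] [ 0.6405 -0.019   0.05  ]
t 5.15 z 0.12506000435827208 yaw 28.638671038495016 radial 0.043097884118367444 tang -0.028826677831068518 F [-0.1  0.4 -0.7]
```

Request:
arm_command(dp=[[0,0,0.66],[0,0,0.66],[0,0,0],[0,0.1,0],[-0.02,0.12,0],[-0.04,0.094,0],[-0.04,0.094,0],[-0.04,0.094,0]], rot=[[0,0,-0.3],[0,0,0],[0,0,0],[0,0,0],[0,0,-0.5],[0,0,-1],[0,0,-1],[0,0,-1]], hand=[0,0,0,0,0,0,0,0])

```text
t: 6.35
position: [0.536, 0.0703, 0.0763]
tool_rot: [3.13, -0.009, 0.841]
contact_force: [-3.2, 0.6, -0.4]
gripper_width: -0.0002
```

```bash
python3 - <<'E'
from h import *
where(robot.get_state(),np.array([.5785,.086]))
E
```

```text
t 6.35 z 0.07631617017825171 yaw 48.20562675150082 radial 0.04004351649156387 tang -0.02122714199130852 F [-3.2  0.6 -0.4]
```

Request:
arm_command(dp=[[-0.05,0.094,0.06],[-0.05,0.094,0.06],[-0.05,0.094,0],[-0.045,0.094,0],[-0.045,0.094,0],[-0.045,0.094,0],[-0.045,0.094,0],[-0.045,0.094,0]], rot=[[0,0,-1],[0,0,-1],[0,0,-1],[0,0,-1],[0,0,-1],[0,0,-1],[0,0,-1],[0,0,-1]], hand=[0,0,0,0,0,0,0,0])

```text
t: 7.35
position: [0.5587, 0.0435, 0.0805]
tool_rot: [3.123, -0.001, 1.563]
contact_force: [-2.9, 1.1, -1.8]
gripper_width: -0.0003
```

```bash
python3 - <<'E'
from h import *
f,st=shot('wrist')
where(st,np.array([.5785,.086]));report(f,st,['dial_post','target_line','index_mark'])
E
```

```text
t 7.35 z 0.08054208232730599 yaw 89.54724954492141 radial 0.042634383638896135 tang -0.019427852350973537 F [-2.9  1.1 -1.8]
dial_post 0.8 [260.7 356.2] [0.5771 0.0446 0.088 ]
target_line 0.63 [ 84.9 436.7] [0.6222 0.1318 0.056 ]
index_mark 0.91 [269.9 345.6] [0.5746 0.0229 0.062 ]
```

Request:
arm_command(dp=[[-0.04,0.09,0.08],[-0.04,0.09,0.08],[-0.04,0.09,0.06],[-0.04,0.09,0.04],[-0.04,0.09,0.02],[-0.04,0.09,0.02],[-0.04,0.09,0.02],[-0.04,0.09,0.02]], rot=[[0.2,0,-1],[0,0,-1],[0,0,-1],[0,0,-1],[0,0,-1],[0,0,-1],[0,0,-1],[0,0,-1]], hand=[0,0,0,0,0,0,0,0])

```text
t: 8.55
position: [0.5901, 0.039, 0.0713]
tool_rot: [3.14, 0.004, 2.26]
contact_force: [-3.7, -2.0, 3.2]
gripper_width: 0.0
```

```bash
python3 - <<'E'
from h import *
where(robot.get_state(),np.array([.5785,.086]))
E
```

```text
t 8.55 z 0.07127628041352121 yaw 129.4999057110861 radial 0.04364194530003456 tang -0.020959050168047045 F [-3.7 -2.   3.2]
```

Request:
arm_command(dp=[[-0.03,0.094,0],[-0.03,0.094,0.01],[-0.03,0.094,0.01],[-0.035,0.094,0.01],[-0.04,0.094,0.01],[-0.04,0.094,0.01],[-0.04,0.094,0.01],[-0.04,0.094,0.01]], rot=[[0,0,-1],[0,0,-1],[0,0,-1],[0,0,-1],[0,0,-1],[0,0,-1],[0,0,-1],[0,0,-1]], hand=[0,0,0,0,0,0,0,0])

```text
t: 9.55
position: [0.6168, 0.0552, 0.0714]
tool_rot: [-3.135, 0.008, 2.963]
contact_force: [-1.5, -3.3, 1.9]
gripper_width: 0.0001
```

```bash
python3 - <<'E'
from h import *
f,st=shot('wrist')
where(st,np.array([.5785,.086]));report(f,st,['dial_post','target_line','index_mark'])
E
```

```text
t 9.55 z 0.07144315677214132 yaw 169.77999507562345 radial 0.04314661507569425 tang -0.02352052874040409 F [-1.5 -3.3  1.9]
dial_post 0.87 [269.6 360.1] [0.6191 0.0758 0.088 ]
target_line 0.64 [229.3 449.6] [0.6222 0.1321 0.056 ]
index_mark 0.85 [274.1 353.3] [0.6385 0.0723 0.062 ]
```

Request:
arm_command(dp=[[-0.035,0.105,0.01],[-0.04,0.105,0.01],[-0.04,0.1,0.01],[-0.04,0.1,0.01],[-0.04,0.098,0.01],[-0.04,0.098,0.01],[-0.04,0.098,0.01],[-0.04,0.098,0.01]], rot=[[0,0,-1],[0,0,-1],[0,0,-1],[0,0,-1],[0,0,-1],[0,0,-1],[0,0,-1],[0,0,-1]], hand=[0,0,0,0,0,0,0,0])

```text
t: 10.75
position: [0.6271, 0.086, 0.0707]
tool_rot: [-3.126, 0.006, -2.629]
contact_force: [1.5, -2.8, 2.0]
gripper_width: 0.0002
```

```bash
python3 - <<'E'
from h import *
f,st=shot('wrist')
where(st,np.array([.5785,.086]));report(f,st,['dial_post','target_line','index_mark','dial_centre']);save(f,'w3.png')
E
```

```text
t 10.75 z 0.07069169368422802 yaw -150.6438264556051 radial 0.04237216446586482 tang -0.023863587113693064 F [ 1.5 -2.8  2. ]
dial_post 0.94 [272.3 360.3] [0.6172 0.1044 0.088 ]
target_line 0.57 [267.1 388.1] [0.6215 0.1312 0.056 ]
index_mark 0.75 [276.2 355.2] [0.6338 0.1146 0.062 ]
dial_centre 0.8 [176.4 363.8] [0.5795 0.0866 0.062 ]
dial_centre 0.53 [127.3 281. ] [0.5784 0.037  0.062 ]
```

View pics/w3.png

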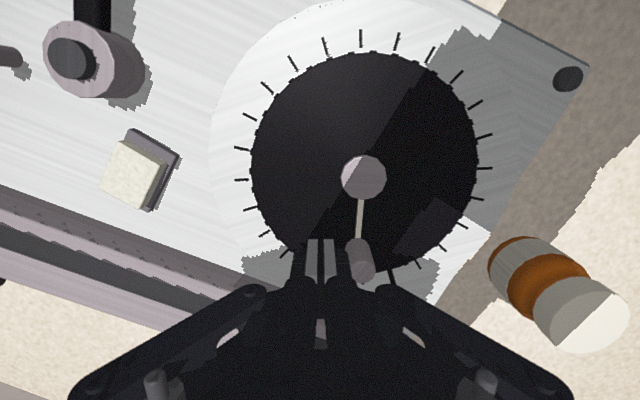

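The post (360,260) is touched by the fingers, and the long line (about 392,275) is coming up about 20° ahead. I'll push 15° more and then measure.

Request:
arm_command(dp=[[-0.04,0.098,0.01],[-0.04,0.098,0.01],[-0.04,0.098,0.01],[0,0,0],[0,0,0],[0,0,0],[0,0,0],[0,0,0]], rot=[[0,0,-1],[0,0,-1],[0,0,-1],[0,0,0],[0,0,0],[0,0,0],[0,0,0],[0,0,0]], hand=[0,0,0,0,0,0,0,0])

```text
t: 12.0
position: [0.6246, 0.0974, 0.0692]
tool_rot: [-3.126, 0.002, -2.381]
contact_force: [0.2, -0.5, 1.1]
gripper_width: -0.0003
```

```bash
python3 - <<'E'
from h import *
c=np.array([.5785,.086])
f,st=shot('wrist')
where(st,c);report(f,st,['dial_post','target_line','index_mark','dial_centre'])
g,_=shot('top');report(g,st,['dial_post','target_line','index_mark','dial_centre'])
h,_=shot('scene');report(h,st,['dial_post','target_line','index_mark','dial_centre'])
a=cv2.resize(f['pixels'][150:330,240:480],None,fx=3,fy=3,interpolation=cv2.INTER_CUBIC)
cv2.imwrite('pics/w4.png',a[:,:,::-1])
E
```

```text
t 12.0 z 0.06916415182443134 yaw -136.3988552139358 radial 0.041239385827726883 tang -0.02348137915687352 F [ 0.2 -0.5  1.1]
dial_post 0.91 [272.1 361.1] [0.6098 0.1123 0.088 ]
target_line 0.89 [275.7 364.9] [0.6216 0.1332 0.056 ]
index_mark 0.63 [279.  356.9] [0.6242 0.1281 0.062 ]
dial_centre 0.77 [176.4 360.7] [0.5795 0.0849 0.062 ]
dial_post 0.79 [197.9 258.2] [0.6101 0.1083 0.088 ]
index_mark 0.9 [193.3 251.5] [0.6278 0.1225 0.062 ]
dial_centre 0.92 [214.3 273.8] [0.5796 0.0872 0.062 ]
dial_post 0.86 [210.4 365.3] [0.6113 0.1118 0.088 ]
dial_post 0.48 [216.3 217. ] [ 0.6682 -0.183   0.088 ]
target_line 0.93 [227.4 373.8] [0.6256 0.132  0.056 ]
target_line 0.42 [227.9 327.6] [0.6396 0.0385 0.056 ]
index_mark 0.83 [225.2 370.9] [0.626  0.1257 0.062 ]
index_mark 0.62 [238.8 427.7] [0.6487 0.2393 0.062 ]
dial_centre 0.95 [207.9 354.3] [0.5794 0.0876 0.062 ]
```

View pics/w4.png

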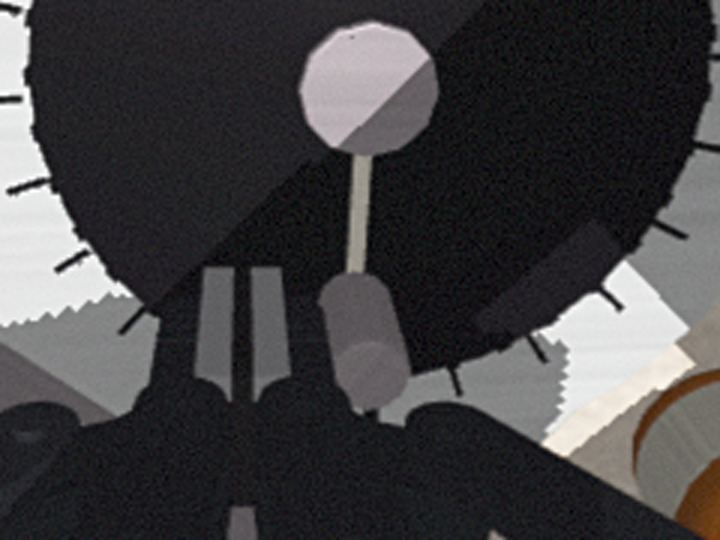

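The mark runs from the hub (361,202) to the post (358,241), and the long line peeks out under the post, about 6° to go. I'll push about 4° more, then back off, lift and look from above.

Request:
arm_command(dp=[[-0.03,0.05,0],[-0.03,0.05,0],[0,0,0],[0,0,0],[0,-0.3,0],[0,0,-0.9],[0,0,-0.9],[0,0,0]], rot=[[0,0,-0.5],[0,0,-0.4],[0,0,0],[0,0,0],[0,0,0],[0,0,0],[0,0,0],[0,0,0]], hand=[0,0,0,0,0,0,0,0])

```text
t: 13.75
position: [0.6332, 0.0928, 0.143]
tool_rot: [-3.126, 0.001, -2.302]
contact_force: [0.0, 0.4, -0.3]
gripper_width: 0.0001
```

Request:
arm_command(dp=[[-1,0,0],[-1,0,0],[0,0,0],[0,0,0],[0,0,0],[0,0,0],[0,0,0],[0,0,0]], rot=[[0,0,0],[0,0,0],[0,0,0],[0,0,0],[0,0,0],[0,0,0],[0,0,0],[0,0,0]], hand=[0,0,0,0,0,0,0,0])

```text
t: 14.75
position: [0.6878, 0.1502, 0.1404]
tool_rot: [-3.128, -0.001, -2.306]
contact_force: [0.4, 0.4, 0.4]
gripper_width: -0.0001
```

```bash
python3 - <<'E'
from h import *
c=np.array([.5785,.086])
f,st=shot('wrist')
where(st,c);report(f,st,['dial_post','target_line','index_mark','dial_centre'])
p=proj(f,st,[[.605,.114,.062]])[0];print(p)
x0=int(np.clip(p[0]-120,0,400));y0=int(np.clip(p[1]-90,0,220));print(x0,y0)
a=cv2.resize(f['pixels'][y0:y0+180,x0:x0+240],None,fx=3,fy=3,interpolation=cv2.INTER_CUBIC)
cv2.imwrite('pics/w5.png',a[:,:,::-1])
E
```

```text
t 14.75 z 0.14037735226637676 yaw -132.11288194131114 radial 0.12090965448776304 tang -0.038070277647060335 F [0.4 0.4 0.4]
dial_post 0.96 [102.6 376.1] [0.6093 0.1161 0.088 ]
target_line 0.87 [134.9 368.5] [0.6243 0.1342 0.056 ]
index_mark 0.8 [127.8 367.8] [0.6217 0.1288 0.062 ]
dial_centre 0.58 [ 35.2 377.6] [0.5783 0.0861 0.062 ]
[372.83218889  95.89023633]
252 5
```

View pics/w5.png

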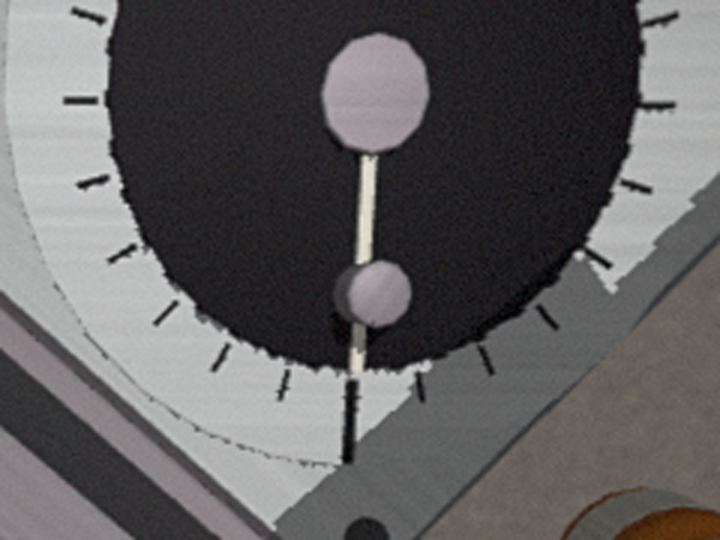

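The mark's outer end is at crop (357,373) and the long line runs from (351,382) to (347,462), so they nearly line up. Now the lateral offset.

```bash
python3 - <<'E'
from h import *
f,st=shot('wrist')
q=lambda x,y,z: atz(f,st,(5+(y-1)/3,252+(x-1)/3),z)[:2]
i=q(357,373,.062);i0=q(370,156,.062);a=q(351,382,.056);b=q(347,462,.056)
u=(b-a)/np.hypot(*(b-a));d=i-a
ang=lambda v:np.degrees(np.arctan2(v[1],v[0]))
c=np.array([.5785,.086])
print('y',-u[1]*d[0]+u[0]*d[1],'dist',np.hypot(*d),ang(u),ang(i-i0),ang(i-c),ang(a-c),ang(b-c))
x=robot.look_for('lever_knob',f)[:1];print(x);report(f,st,['lever_knob','lever_pivot'])
g,_=shot('top');report(g,st,['lever_knob','lever_pivot','cassette','target_line','index_mark','dial_centre'])
print(robot.get_state()['joint_positions'])
E
```

```text
y 0.0004671818460489259 dist 0.0027840676245005453 47.89462623255042 47.415286434892 46.80950757254978 46.44065196653567 46.78970725923409
[]
lever_knob 0.6 [223.4 366.3] [ 0.5253 -0.0761  0.095 ]
lever_pivot 0.76 [191.4 343.3] [ 0.5957 -0.0494  0.074 ]
dial_centre 0.9 [217.2 273.8] [0.5741 0.0882 0.062 ]
[ 0.11107831  0.45430891  1.23101693 -0.01136866  1.44852758 -2.294333  ]
```

The dial is set: the sideways offset is about 0.5 mm. Next is the lever. I'll move to the dial side of the knob at height and unwind the wrist.

Request:
arm_command(dp=[[0.92,0,-0.1],[0.92,0,-0.1],[0.92,0,0],[0.92,0,0],[0.92,0,0],[0.92,0,0],[0.92,-0.1,0],[0,0,0]], rot=[[0,0,0],[0,0,0],[0,0,0],[0,0,0],[0,0,0],[0,0,0],[0,0,0],[0,0,0]], hand=[0,0,0,0,0,0,0,0])

```text
t: 16.55
position: [0.5127, -0.0487, 0.1489]
tool_rot: [-3.126, -0.001, -2.305]
contact_force: [0.9, 0.3, -0.9]
gripper_width: -0.0002
```

Request:
arm_command(dp=[[0,0,0],[0,0,0],[0,0,0],[0,0,0],[0,0,0],[0,0,0],[0,0,0],[0,0,0]], rot=[[0,0,1],[0,0,1],[0,0,1],[0,0,1],[0,0,1],[0,0,1],[0,0,1],[0,0,1]], hand=[0,0,0,0,0,0,0,0])

```text
t: 17.55
position: [0.5158, -0.0453, 0.1497]
tool_rot: [-3.13, 0.012, -3.023]
contact_force: [0.0, -0.6, -0.1]
gripper_width: -0.0
```

Request:
arm_command(dp=[[0,0,0],[0,0,0],[0,0,0],[0,0,0],[0,0,0],[0,0,0],[0,0,0],[0,0,0]], rot=[[0,0,1],[0,0,1],[0,0,1],[0,0,1],[0,0,1],[0,0,1],[0,0,1],[0,0,1]], hand=[0,0,0,0,0,0,0,0])

```text
t: 18.55
position: [0.5192, -0.0408, 0.1502]
tool_rot: [3.14, 0.018, 2.541]
contact_force: [0.4, 0.3, -0.2]
gripper_width: 0.0001
```

Request:
arm_command(dp=[[0,0,0],[0,0,0],[0,0,0],[0,0,0],[0,0,0],[0,0,0],[0,0,0],[0,0,0]], rot=[[0,0,1],[0,0,1],[0,0,1],[0,0,1],[0,0,1],[0,0,1],[0,0,1],[0,0,1]], hand=[0,0,0,0,0,0,0,0])

```text
t: 19.55
position: [0.5225, -0.0364, 0.1506]
tool_rot: [3.127, 0.012, 1.823]
contact_force: [0.3, 0.4, 0.4]
gripper_width: 0.0001
```

```bash
cat >> h.py <<'E'
def whl(st,P=np.array([.597,-.0505])):
    p=st['position'][:2]-P; y=st['tool_rot'][2]; x=np.array([np.cos(y),np.sin(y)]);t=np.array([np.sin(y),-np.cos(y)])
    print('t',st['t'],'pos',st['position'],'rpy',np.degrees(st['tool_rot']),'radial',-p@t,'tang',-p@x,'F',np.round(st['contact_force'],1))
E
python3 - <<'E'
from h import *
f,st=shot('wrist');whl(st);report(f,st,['lever_knob','lever_pivot','cassette'])
g,_=shot('top');report(g,st,['lever_knob','lever_pivot','cassette'])
save(f,'w6.png')
E
```

```text
t 19.55 pos [ 0.52249343 -0.03635538  0.15061994] rpy [179.15439093   0.67329382 104.42930204] radial 0.06863169624177001 tang -0.03226437547213819 F [0.3 0.4 0.4]
lever_pivot 0.92 [241.3 400. ] [ 0.5957 -0.0498  0.074 ]
cassette 0.59 [210.8 449.5] [ 0.6392 -0.0205  0.05  ]
```

View pics/w6.png

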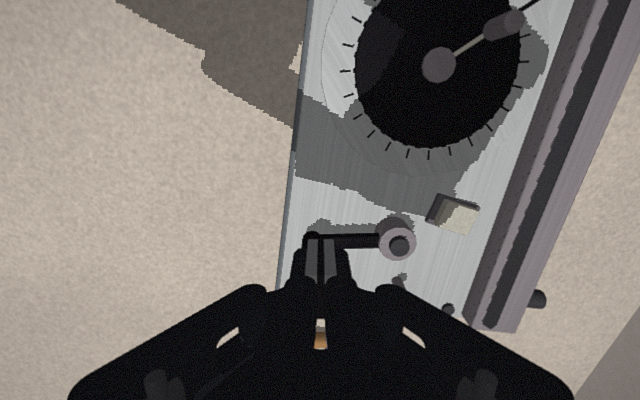

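The dial stays aligned in the view. The lever arm runs from the pivot (398,242) to the knob (315,240), and the fingers are on its dial side with clearance by calculation. I'll go down and start pushing.

Request:
arm_command(dp=[[0,0,0.9],[0,0,0.9],[0,-0.08,0.15],[-0.2,0,0],[-0.16,0,0],[-0.16,-0.037,0],[-0.16,-0.037,0],[-0.16,-0.037,0]], rot=[[0,0,0],[0,0,0],[0,0,0],[0,0,0],[0,0,0],[0,0,-1],[0,0,-1],[0,0,-1]], hand=[0,0,0,0,0,0,0,0])

```text
t: 20.95
position: [0.5293, -0.0744, 0.0775]
tool_rot: [3.125, 0.02, 2.098]
contact_force: [-1.4, 2.8, -1.5]
gripper_width: -0.0002
```

```bash
python3 - <<'E'
from h import *
g,st=shot('top');whl(st);report(g,st,['lever_knob','lever_pivot'])
E
```

```text
t 20.95 pos [ 0.52925409 -0.07438709  0.07745138] rpy [179.0411901    1.13316489 120.19987735] radial 0.07056679078223571 tang -0.013432382017491133 F [-1.4  2.8 -1.5]
```

Request:
arm_command(dp=[[-0.16,-0.037,0.04],[-0.16,-0.037,0.03],[-0.16,-0.037,0.02],[-0.16,-0.037,0.02],[-0.16,-0.037,0.02],[-0.16,-0.037,0.02],[-0.16,-0.037,0.02],[-0.16,-0.037,0.02]], rot=[[0,0,-1],[0,0,-1],[0,0,-1],[0,0,-1],[0,0,-1],[0,0,-1],[0,0,-1],[0,0,-1]], hand=[0,0,0,0,0,0,0,0])

```text
t: 22.1
position: [0.5605, -0.1165, 0.0754]
tool_rot: [3.14, 0.03, 2.794]
contact_force: [-2.6, 2.3, 0.6]
gripper_width: 0.0003
```

```bash
python3 - <<'E'
from h import *
g,st=shot('top');whl(st);report(g,st,['lever_knob','lever_pivot'])
E
```

```text
t 22.1 pos [ 0.56046789 -0.11654579  0.07535258] rpy [179.88431356   1.71097872 160.06058986] radial 0.07454499920473698 tang -0.011818801174391637 F [-2.6  2.3  0.6]
lever_pivot 0.58 [188.9 343.8] [ 0.6003 -0.0513  0.074 ]
```

Request:
arm_command(dp=[[-0.15,0.02,0.02],[-0.15,0.02,0.02],[-0.1,0,0.02],[-0.08,0,0.01],[-0.08,0,0.01],[-0.08,0,0.01],[-0.08,0,0.01],[-0.08,0,0.01]], rot=[[0,0,-1],[0,0,-1],[0,0,0],[0,0,0],[0,0,0],[0,0,0],[0,0,0],[0,0,0]], hand=[0,0,0,0,0,0,0,0])

```text
t: 23.25
position: [0.5726, -0.1189, 0.0745]
tool_rot: [-3.135, -0.013, 2.941]
contact_force: [-35.1, 5.1, 23.4]
gripper_width: -0.0002
```

```bash
python3 - <<'E'
from h import *
whl(robot.get_state())
E
```

```text
t 23.25 pos [ 0.5726242  -0.11887923  0.07447938] rpy [-179.63058055   -0.71684293  168.48885358] radial 0.071868245125994 tang -0.010239845255342193 F [-35.1   5.1  23.4]
```

The force rose to 35 N, so the lever is against its stop. I'll back off, lift clear, and move to where I can see it.

Request:
arm_command(dp=[[0.3,0,0],[0.5,0,0],[0,0,-0.9],[0,0,-0.9],[0,0,-0.9],[0.8,0,0],[0.8,0,0],[0,0,0]], rot=[[0,0,0],[0,0,0],[0,0,0],[0,0,0],[0,0,0],[0,0,0],[0,0,0],[0,0,0]], hand=[0,0,0,0,0,0,0,0])

```text
t: 24.25
position: [0.4758, -0.0963, 0.1891]
tool_rot: [-3.134, -0.008, 2.915]
contact_force: [0.5, 0.1, -0.1]
gripper_width: -0.0
```

Request:
arm_command(dp=[[0.9,0,-0.5],[0.9,0,-0.5],[0,-1,0],[0,-1,0],[0,-1,0],[0,-1,0],[0,0,0],[0,0,0]], rot=[[0,0,0],[0,0,0],[0,0,0],[0,0,0],[0,0,0],[0,0,0],[0,0,0],[0,0,0]], hand=[0,0,0,0,0,0,0,0])

```text
t: 25.25
position: [0.3681, -0.2399, 0.2337]
tool_rot: [-3.132, -0.002, 2.899]
contact_force: [-0.1, 0.0, 0.1]
gripper_width: -0.0001
```

```bash
python3 - <<'E'
from h import *
g,st=shot('top');whl(st);report(g,st,['lever_knob','lever_pivot','dial_centre','dial_post','index_mark','target_line','cassette','jar','brush'])
s,_=shot('scene');report(s,st,['lever_knob','lever_pivot','dial_centre','dial_post','index_mark','target_line','cassette','jar','brush'])
a=[cv2.resize(x,None,fx=2.4,fy=2.4,interpolation=cv2.INTER_CUBIC) for x in (g['pixels'][130:250,170:450],s['pixels'][140:260,210:490])]
cv2.imwrite('pics/end.png',np.vstack(a)[:,:,::-1])
E
```

```text
t 25.25 pos [ 0.36814635 -0.23992294  0.23374324] rpy [-1.79428767e+02 -1.32732927e-01  1.66087107e+02] radial 0.2388927823369889 tang -0.17659355846778313 F [-0.1  0.   0.1]
lever_knob 0.98 [186.1 387.4] [ 0.5856 -0.1288  0.095 ]
lever_pivot 0.74 [192.  346.3] [ 0.5935 -0.0547  0.074 ]
dial_centre 0.85 [214.4 276.8] [0.5783 0.0817 0.062 ]
dial_post 0.67 [203.9 253.9] [0.6004 0.1178 0.088 ]
index_mark 0.8 [197.3 251. ] [0.6202 0.1246 0.062 ]
index_mark 0.47 [202.2 253.1] [0.61   0.1221 0.062 ]
target_line 0.94 [198.6 245.8] [0.6211 0.1356 0.056 ]
jar 0.79 [227.8 198.3] [0.5932 0.2479 0.    ]
brush 0.72 [188.5 426.3] [ 0.5858 -0.2276  0.    ]
lever_knob 0.91 [193.  256.2] [ 0.5961 -0.1192  0.095 ]
lever_pivot 0.67 [203.1 288.8] [ 0.5957 -0.0504  0.074 ]
lever_pivot 0.63 [208.1 353.3] [0.593  0.0863 0.074 ]
dial_centre 0.82 [207.6 352. ] [0.5792 0.0827 0.062 ]
dial_centre 0.38 [225.3 298.2] [ 0.6461 -0.0212  0.062 ]
dial_post 0.97 [209.4 368.2] [0.6076 0.1174 0.088 ]
index_mark 0.75 [223.3 372. ] [0.6203 0.1276 0.062 ]
target_line 0.96 [226.6 375.1] [0.623  0.1345 0.056 ]
cassette 0.66 [225.2 294.1] [ 0.6356 -0.0325  0.05  ]
jar 0.79 [240.3 426.6] [0.5949 0.2484 0.    ]
brush 0.63 [217.7 217.9] [ 0.5885 -0.2242  0.    ]
```

View pics/end.png

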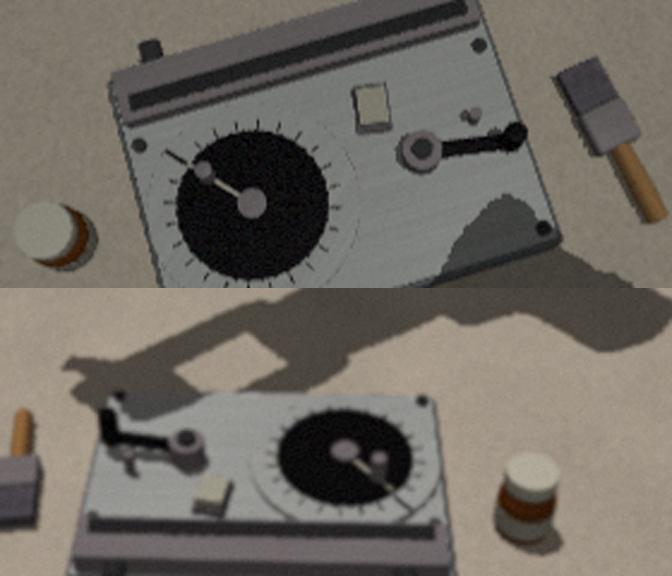

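The dial mark lines up with the long line in both views (crop about (190,165) in the top one). The lever points nearly along own −y, but the stop pin (470,115) looks a bit away from the arm (480,145). I'm checking that from close up.

Request:
arm_command(dp=[[-0.92,0.78,0],[-0.92,0.78,0],[-0.92,0.78,0],[-0.92,0.78,0],[-0.92,0.78,0],[-0.92,0.78,0],[-0.92,0.78,0],[0,0,0]], rot=[[0,0,0],[0,0,0],[0,0,0],[0,0,0],[0,0,0],[0,0,0],[0,0,0],[0,0,0]], hand=[0,0,0,0,0,0,0,0])

```text
t: 27.25
position: [0.68, -0.0851, 0.2295]
tool_rot: [-3.13, -0.002, 2.898]
contact_force: [-0.7, -0.2, 0.2]
gripper_width: -0.0002
```

```bash
python3 - <<'E'
from h import *
f,st=shot('wrist');print(st['t'],st['position'],st['tool_rot']);report(f,st,['lever_knob','lever_pivot','dial_centre','cassette','index_mark','target_line'])
save(f,'w7.png')
E
```

```text
27.25 [ 0.68003575 -0.08513037  0.22945712] [-3.12992965e+00 -2.43737022e-03  2.89758542e+00]
lever_knob 0.59 [105.1 254.2] [ 0.591  -0.1251  0.095 ]
lever_knob 0.33 [ 53.7 522.7] [0.6063 0.1108 0.095 ]
lever_pivot 0.56 [ 87.6 332.8] [ 0.5929 -0.0519  0.074 ]
dial_centre 0.94 [ 35.2 473.7] [0.5794 0.0877 0.062 ]
cassette 0.81 [127.3 369.8] [ 0.6405 -0.0217  0.05  ]
cassette 0.38 [120.5 193.3] [ 0.5881 -0.2035  0.05  ]
index_mark 0.59 [ 73.3 520.9] [0.6239 0.1292 0.062 ]
target_line 0.96 [ 74.  518.8] [0.6245 0.1309 0.056 ]
```

View pics/w7.png

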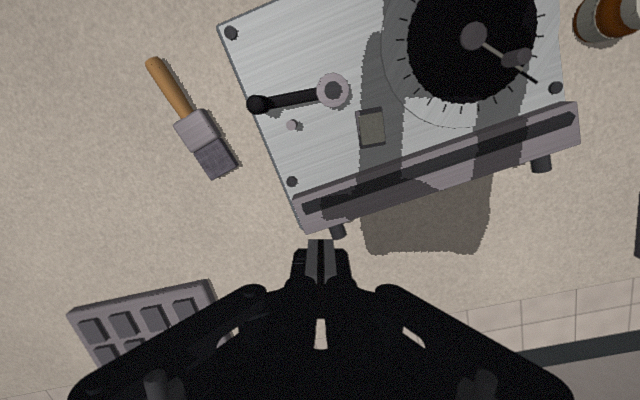

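```bash
python3 - <<'E'
from h import *
f,st=shot('wrist')
w=lambda u,v,z:atz(f,st,(v,u),z)[:2]
ang=lambda v:np.degrees(np.arctan2(v[1],v[0]))
b1,b2,b3=w(231,33,.05),w(292,182,.05),w(555,88,.05)
print('bolts',b1,b2,b3,'yaw',ang(b2-b1),ang(b3-b2)-90)
P=w(333,91,.074);K=w(257,104,.095);print('P',P,'K',K,'psi',ang(K-P)%360,np.hypot(*(K-P)))
for z in (.05,.06,.07): 
  q=w(293,125,z);print('pin',z,q,ang(q-P)%360,np.hypot(*(q-P)))
# finger at stall
print(np.array([.5726,-.1189])-P)
E
```

```text
bolts [ 0.51619748 -0.13898558] [ 0.67761543 -0.1220329 ] [0.64647972 0.16905499] yaw 5.995425175153433 6.105330255090351
P [ 0.59404697 -0.05458619] K [ 0.58843428 -0.12504744] psi 265.44564392589024 0.07068443617390707
pin 0.05 [ 0.61657151 -0.10357615] 294.69196268167155 0.05392004053809711
pin 0.06 [ 0.61608864 -0.10239614] 294.75097030547573 0.05264623829208114
pin 0.07 [ 0.61560577 -0.10121613] 294.8129040999345 0.051372494654226546
[-0.02144697 -0.06431381]
```

The plinth's yaw from its bolts is about 6.0°, so the home stop should be at about 266.2°. The lever measures 265.4° (joint about 1.39 rad), and it stalled hard there. The pin in the picture is simply offset from the arm. The dial mark is still in line, and the robot is clear at z 0.23, so I'm handing in.

```bash
python3 - <<'E'
from h import *
print(robot.close_job())
E
```

```text
the job is handed in; nothing more can be done
None
```

I set the dial to the long scale line and pushed the lever to its stop with the closed fingers, then handed the job in at about 27 s of the 64 s; no verdict was reported.

- **Dial:** I pushed it about 197° anticlockwise by its post. A close wrist picture taken before the lever push put the index mark 0.5 mm sideways of the long line and 2.8 mm from its inner end. After the lever push the two still looked in line in the pictures, but I did not measure them again.
- **Lever:** I pushed it until it stopped hard at about 35 N. It then measured 265.4°, against about 266.2° expected at the stop, so the joint is at roughly 1.39 rad (above 1.3 is needed).
- **Check that disagreed:** in the last wrist picture the stop pin stands about 25 mm from the arm instead of touching it. I went by the measured angle and the stall force.
- **Bystanders:** the jar and brush read within about 10 mm of their starting places and the cassette within about 5 mm in the last close view. One late far-view cassette reading was about 10 mm off its first. That is about the networks' own scatter, and no picture shows anything disturbed.
- **Robot:** it was clear of everything at the end, with the fingertips at 0.23 m and no contact force.

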